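# Push the filler tube into the sprung coupler and set its collar

### The job

The soap bottle is empty, so get the refill point ready: lift the steel filler tube out of the walnut spool, push it straight down into the narrow one of the two socket stands, past the grip of its push-in coupler, until it is fully home against the stop, feeling for it because the coupler sinks on its spring as you push. Then pull the tube gently back up until the coupler's black release collar has come fully up with it, let go and leave the tube gripped and upright. Never load the tube in the coupler with more than about 30 N, and leave the other things where they are.

Things in the scene. Friction and masses are not known exactly. Their poses are not given: they have to be found in the camera images.
- tube_grip (a point): Middle of the ribbed grip sleeve (24 mm across, 42 mm long) of the loose upright steel filler tube (90 g, 112 mm long, round); 83 mm above the tube's lower end, 29 mm below its top; z runs up the tube. The tube starts standing on the table in the spool's bore; the sleeve is clear above the spool.
- tube_tip (a point): Centre of the tube's lower end. The stem is 16 mm in diameter with a nose tapered from 8 mm (at the end) to 16 mm (7 mm up), and a groove of 9 mm diameter from 10 to 18.6 mm above the end, in which the coupler's catch balls lock.
- spool: Loose walnut spool, 52 mm in diameter, 46 mm high, with an 18 mm bore through it that holds the tube; origin at the centre of its underside. Let it stay there when the tube is lifted straight out.
- collar_rim (a point): Centre of the top rim of the narrow coupler's black release collar, 112 mm above the table at rest (41 mm across, with a cone-shaped mouth 29 mm wide at the rim that narrows to an 18 mm bore 9 mm down). z is up. The collar moves with the coupler and also slides up in it.
- coupler_seat (a point): Stop at the bottom of the narrow coupler's bore, on its axis, 30 mm below the collar's rim while the collar is down; z up. A tube fully home has its end here, so its grip middle is 53 mm above the rim. The grip is four sprung balls 16 mm below the rim: it takes about 10 to 13 N of push to pass, then the tube slips home. A steady push of 13.5 to 16 N brings it home.
- collar (a joint): How far the black release collar has come up out of the narrow coupler (m): 0 down (start), 0.004 fully up. It slides stiffly (about 4 N) and stays where left. Once the tube is gripped, raising it lets the coupler spring back to rest height, then draws the collar up. A pull of 6 to 10 N is enough; above 20 N the tube may be torn out.
- coupler (a joint): How far the narrow coupler has sunk on its spring (m): 0 at rest, 0.030 at its hard lower end. It starts to sink at 1 to 2 N and then gives about 2 mm per newton (about 16 N at the end), so a move to the measured home height stops short of passing the grip: keep pushing slowly down until the force says it is home.
- wide_rim (a point): Centre of the rim of the other stand's plain wide socket (66 mm across, 46 mm opening, 112 mm above the table). Same grey foot, 86 mm in diameter, as the narrow stand; it has no grip and is not used.
- pump_bottle: Empty frosted pump bottle, 72 mm in diameter, 190 mm high; origin at the centre of its underside. Bystander.
- canister: Lidded glass canister, 98 mm in diameter, 137 mm high; origin under its centre. Bystander.
- spoon_rest: Glazed round spoon rest, 94 mm dish, 18 mm high, with a short tail; origin under the dish. Bystander.
- bulldog_clip: Steel bulldog clip lying flat, about 75 by 60 mm, 28 mm high; origin under its jaws. Bystander.
- nail_brush: Wooden nail brush, 95 by 40 mm, 32 mm high; origin under its centre. Bystander.
- shoe_polish: Small closed round tin, 72 mm in diameter, 34 mm high; origin under its centre. Bystander.
Mind the look-alikes: they are no part of the job. Of the things shaped like the part that bears tube_grip, the bare steel one is meant.

How it is judged:
On the way, in this order (a step that is already met when the one before it is completed fails the run):
1. the tube is fully home on the stop of the narrow coupler, past the grip, with the collar still down (z of tube_tip in the frame of coupler_seat below 0.0018 m and horizontal distance between tube_tip and coupler_seat below 0.003 m and value of joint collar below 0.002 m), for 0.1 s.
2. the gripped tube has drawn the release collar up (value of joint collar above 0.0028 m and z of tube_tip in the frame of coupler_seat below 0.008 m and horizontal distance between tube_tip and coupler_seat below 0.003 m), for 0.1 s.
At the end, for the whole second after the job is handed in: The tube stands upright (within 0.12 rad) in the narrow coupler with its end on the axis (3 mm) and no more than 7.5 mm above the stop, held by the grip; the release collar is up by more than 2.5 mm; the coupler is back at its rest height (4 mm) and the collar is at rest (value of joint collar above 0.0025 m and z of tube_tip in the frame of coupler_seat below 0.0075 m and horizontal distance between tube_tip and coupler_seat below 0.003 m and angle between tube_tip's own z axis and vertical below 0.12 rad and value of joint coupler below 0.004 m and velocity of joint collar below 0.005 m/s); the robot touches nothing.
It fails at once if the tube is forced: more than 40 N between the tube and the narrow coupler (contact force between tube and coupler above 40 N).
It fails at once if the spool is knocked over or pushed away (distance of spool from where it was at the start of the episode above 0.06 m or angle between spool's own z axis and vertical above 0.5 rad).
It fails at once if a bystander is moved more than 30 mm (distance of any of pump_bottle, canister, spoon_rest, bulldog_clip, nail_brush, shoe_polish from where it was at the start of the episode above 0.03 m).
It also fails if it takes over 64 s, if anything falls off the work surface, if the arm or the gripper's body presses on something with over 40 N, if the wrist force passes 120 N, or if a joint passes its speed limit or range.

### The arm

A 6-joint arm with a two-finger parallel gripper is mounted at the origin on the work surface. World frame = base frame: x ahead of the robot, y to its left, z up, the work surface at z = 0. Lengths are in m, angles in rad, forces in N, time in s.
With the tool pointing down it reaches from about 0.25 to 0.775 m from the base axis. Payload 8.9 kg.
Tool frame: the origin (TCP) lies at the very end of the fingers, on their centre line; the grasp point (between the pads) lies 19 mm behind it (robot.grip_point_offset is the distance from the TCP to the grasp point, in m); z points along the fingers, x is the direction in which the jaws open and shut, and the axes are right-handed (so a half turn about z gives the same grasp; the last joint's range is limited). The gripper opens to 85 mm and grips with 20 to 120 N. Pads are 22 mm wide; open, the fingers measure 114 mm over their backs; the gripper's body (76 mm by 85 mm) begins 54 mm behind the grasp point. The pads swing forward as they close: fully open they stand 13 mm farther back than shut.
Start: joints at [1.089, 0.291, -0.153, 1.127, 0, 1.431], TCP at [0.176, 0.494, 0.231] pointing down, gripper open.
Joint ranges: [-2.52, 2.52], [-0.91, 1.74], [-1.3, 1.37], [-1.96, 2.02], [-1.52, 1.47], [-3.14, 3.14]. Speed limits (rad/s): [2.22, 2.22, 2.79, 3.14, 3.14, 3.14].

### API

Orientations are given as a rotation vector (axis times angle).
In Python, from workcell import robot gives the robot as it stands.
- The arm moves only by the shell command python3 -m crank 'ROWS'. ROWS is text: rows parted by semicolons, each of 7 numbers parted by spaces: the turn, a rotation vector about the tool's x, y, z in degrees, then the shift along the tool's x, y, z in m, then the opening, from 0 (shut) to 1 (fully open). A call has exactly 8 rows; each row is the pose to reach, as a shift and turn from the pose commanded when the call began, along the tool's axes at that moment; what a row does not reach only later rows make up. A row lasts 1/10 s, in which the tool goes at most 50 mm and 8.59 degrees, less where a joint would pass 70% of its speed; a pose out of reach is approached as far as the arm can. A call with a gripper value outside its range is refused whole. The fingers move at their own pace and stop on an object; the grip force is fixed at half the most. Time passes only in rows, so rows that repeat a pose let the fingers close, or fill a call up. It gives the time, the measured TCP pose, the force and the opening at its end, in the units of the state.
- robot.read_state(): the state, without advancing time (a new reading comes with each control period).
- robot.camera(name): name is "scene" or "side" or "wrist"; returns a dict with "frame" (480x640x3 uint8, red, green, blue), "range_z" (480x640 float32, m along the optical axis (not along the pixel's ray), 0 where there is no reading), "K" (3x3 intrinsics, pixels), "dist_coeffs" ([k1, k2, p1, p2, k3] as OpenCV has them; the pictures are not rectified), "rvec" (rotation vector, rad) and "tvec" (3), from world to camera coordinates, as OpenCV has them. Camera axes: x right, y down, z forward; pixel columns grow to the right and rows downward; lengths in m; the calibration is good to about 2 mm. A picture is of the moment at which its call begins.
- robot.hand_in(): hands the job in, once; it reports no verdict.
Trained networks look in the newest picture that a camera, given by its name, has taken for a name from the list of things; names that differ only in an ending like _2 or _b are one class to them, and where a whole thing is asked for, a point or a joint stands for the part that bears it (a point fixed in the world has none). Each returns a list of dicts, best first, with "p" (0 to 1); they miss things now and then, are a little off and sometimes report something else, mostly with a low value. They report only what shows in the picture. A call takes as long as a camera call. They do not tell look-alikes from the thing itself.
- robot.search_frame(target, camera): "extent" ([left, top, right, bottom] in pixels, round what is visible of it).
- robot.place_of(target, camera): "position" ([column, row] in pixels: a listed point, or the origin of a listed thing).
The state is a dict: "clock": time; "joints": joint angles; "qd": joint speeds; "joint_efforts": joint torques, N m; "tcp_pos": TCP position; "eef_rot": TCP orientation; "ft_force": force on the tool from outside, world axes, zero at the start; "moment": the same for the moment, N m; "gripper_width": finger opening in m.
Only numpy, scipy, OpenCV 4.12 (cv2) and the standard library are available. Lean on these libraries where they do the work, as an engineer would, in place of code of your own. Each camera call takes 0.05 s, during which the arm holds its last target.

## Working session

There is one attempt and no reset: what is moved stays moved. The work goes in short steps, Python scripts to look and compute and a shell command to move; the robot and the scene stay as the last step left them, time stands still between calls to the robot, and variables do not carry over. Pictures are saved under pics/ and viewed, and the job is handed in when it is done.

```bash
mkdir -p pics; ls
cat > h.py <<'E'
import numpy as np,cv2
from workcell import robot
def snap(n,f=None):
    c=robot.camera(n)
    if f: cv2.imwrite('pics/'+f,c['frame'][:,:,::-1])
    return c
def px2w(c,u,v,z=None,depth=None):
    """world point of pixel on plane z or at optical depth"""
    K=np.array(c['K']);d=np.array(c['dist_coeffs'])
    p=cv2.undistortPoints(np.array([[[u,v]]],float),K,d)[0,0]
    R=cv2.Rodrigues(np.array(c['rvec'],float))[0];t=np.array(c['tvec'],float).ravel()
    o=-R.T@t;r=R.T@np.array([p[0],p[1],1])
    s=depth if depth is not None else (z-o[2])/r[2]
    return o+s*r
def w2px(c,P):
    return cv2.projectPoints(np.array([P],float),np.array(c['rvec'],float),np.array(c['tvec'],float),np.array(c['K']),np.array(c['dist_coeffs']))[0].ravel()
E
python3 - <<'E'
from h import *
for n in ['scene','side','wrist']:
    c=snap(n,n+'0.png')
    for t in ['tube_grip','collar_rim','wide_rim','spool']:
        print(n,t,[(np.round(d['position']).tolist(),round(d['p'],2)) for d in robot.place_of(t,n)])
s=robot.read_state();print(s)
E
```

```text
pics
scene tube_grip [([275.0, 191.0], 0.92), ([333.0, 179.0], 0.68), ([319.0, 201.0], 0.67)]
scene collar_rim [([434.0, 254.0], 0.53)]
scene wide_rim [([216.0, 174.0], 0.72)]
scene spool [([322.0, 230.0], 0.72)]
side tube_grip [([291.0, 297.0], 0.85), ([315.0, 275.0], 0.75), ([354.0, 300.0], 0.71)]
side collar_rim [([277.0, 204.0], 0.49)]
side wide_rim [([316.0, 300.0], 0.71), ([400.0, 313.0], 0.61), ([214.0, 224.0], 0.48)]
side spool [([315.0, 304.0], 0.75)]
wrist tube_grip []
wrist collar_rim []
wrist wide_rim []
wrist spool []
{'clock': 0.75, 'joints': array([ 1.08868611e+00,  2.90676280e-01, -1.53382658e-01,  1.12667066e+00,
        2.18539295e-05,  1.43148552e+00]), 'qd': array([ 0.00061603,  0.00014937,  0.00080099, -0.00030986,  0.0009075 ,
        0.00094883]), 'joint_efforts': array([-3.14970071e-03, -5.36950529e+01,  3.31612623e+01,  1.65801466e-03,
       -3.49051534e-04,  3.28521116e-05]), 'tcp_pos': array([0.17647171, 0.49447716, 0.23132392]), 'eef_rot': array([-2.56774271e+00, -1.80996906e+00, -7.75346375e-05]), 'ft_force': array([-0.03298911,  0.59410791, -0.06399331]), 'moment': array([ 0.01677049, -0.01650831, -0.03460487]), 'gripper_width': 0.0855448957421352}
```

View pics/scene0.png

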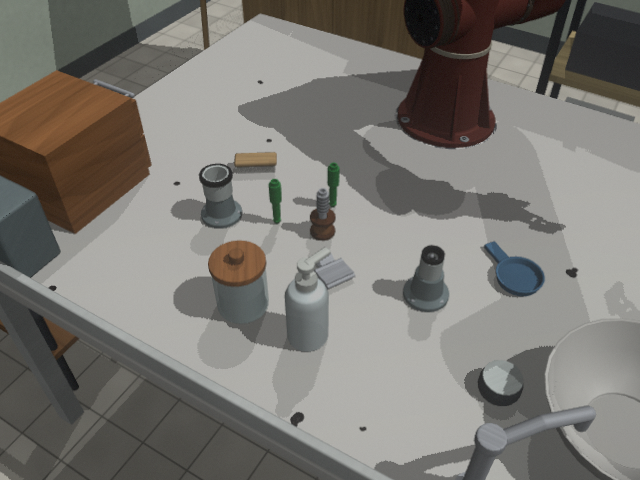

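View pics/side0.png

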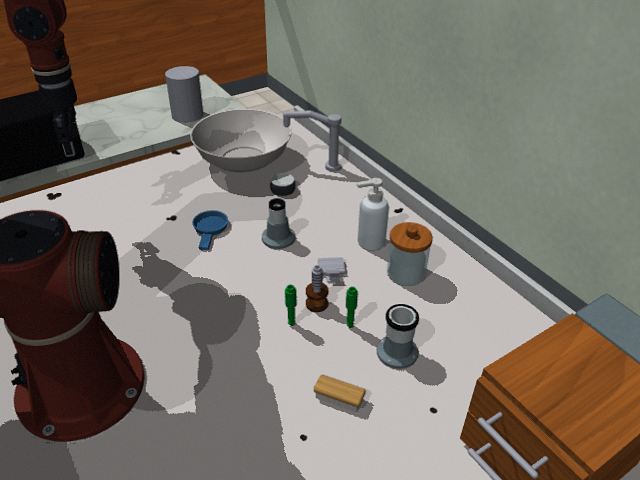

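The scene picture shows three candidates for the tube: green look-alikes at (275,191) and (333,179), and the bare steel one in the walnut spool at (321,203), which I choose. The narrow stand is at (432,254) and the wide one at (216,174).

Run:
```python
from h import *
from scipy.optimize import least_squares
S=snap('scene');D=snap('side')
a=cv2.resize(S['frame'][160:250,250:350],None,fx=4,fy=4,interpolation=2)
b=cv2.resize(S['frame'][235:315,395:465],None,fx=4,fy=4,interpolation=2)
e=cv2.resize(D['frame'][185:255,245:310],None,fx=4,fy=4,interpolation=2)
can=np.zeros((370,400+280+260,3),np.uint8)
can[:a.shape[0],:400]=a;can[:b.shape[0],400:680]=b;can[:e.shape[0],680:]=e
cv2.imwrite('pics/crop1.png',cv2.resize(can,(790,311))[:,:,::-1])
def cloud(c):
    v,u=np.mgrid[0:480,0:640];z=c['range_z'].ravel()
    p=cv2.undistortPoints(np.stack([u.ravel(),v.ravel()],1).astype(float)[:,None],np.array(c['K']),np.array(c['dist_coeffs']))[:,0]
    X=np.c_[p*z[:,None],z];R=cv2.Rodrigues(np.array(c['rvec']))[0]
    W=(X-np.array(c['tvec']).ravel())@R
    W[z==0]=np.nan;return W.reshape(480,640,3)
for n,c,g,r in (('scene',S,(321,203),(432,252)),('side',D,(317,275),(277,204))):
    print(n,'grip z.083',px2w(c,*g,z=.083),'rim z.112',px2w(c,*r,z=.112))
    W=cloud(c)
    for nm,ctr,R0,zr in (('sleeve',px2w(c,*g,z=.083),.012,(.064,.102)),('spool',px2w(c,*g,z=.083),.026,(.003,.012)),('spooltop',px2w(c,*g,z=.083),.026,(.036,.044)),('collar',px2w(c,*r,z=.112),.0205,(.098,.109)),('foot',px2w(c,*r,z=.112),.043,(.002,.010))):
        P=W.reshape(-1,3);m=(P[:,2]>zr[0])&(P[:,2]<zr[1])&(np.hypot(*(P[:,:2]-ctr[:2]).T)<R0+.02)
        P=P[m]
        if len(P)<5: print(nm,len(P));continue
        f=lambda x:np.hypot(P[:,0]-x[0],P[:,1]-x[1])-R0
        s=least_squares(f,ctr[:2],loss='soft_l1',f_scale=.001)
        print(nm,len(P),s.x,'rms',np.sqrt(np.mean(f(s.x)**2)))
for t in ['tube_grip','tube_tip','spool','collar_rim','coupler_seat','pump_bottle','canister','spoon_rest','bulldog_clip','nail_brush','shoe_polish']:
    zz={'tube_grip':.083,'collar_rim':.112,'coupler_seat':.082}.get(t,0)
    for n,c in(('scene',S),('side',D)):
        print(t,n,[(np.round(px2w(c,*d['position'],z=zz)[:2],4).tolist(),round(d['p'],2)) for d in robot.place_of(t,n)])
```

```text
scene grip z.083 [ 0.52338916 -0.05821632  0.083     ] rim z.112 [0.56131504 0.18969898 0.112     ]
sleeve 183 [ 0.51820213 -0.05801402] rms 0.0016531666057684863
spool 179 [ 0.51462518 -0.05963193] rms 0.0042012663288555465
spooltop 138 [ 0.51668062 -0.05876078] rms 0.007305475710298765
collar 208 [0.56416362 0.19312591] rms 0.005345769262978235
foot 298 [0.56191965 0.19282205] rms 0.007336970598840198
side grip z.083 [ 0.52002926 -0.05267741  0.083     ] rim z.112 [0.55957702 0.18796624 0.112     ]
sleeve 142 [ 0.51630232 -0.05917857] rms 0.0014323446680569176
spool 250 [ 0.51669948 -0.05780082] rms 0.009453068651849243
spooltop 30 [ 0.516165   -0.05787143] rms 0.005780587732119522
collar 97 [0.5602338  0.18954079] rms 0.0046823486903554085
foot 379 [0.558082   0.18543608] rms 0.010737557067637146
tube_grip scene [([0.5397, -0.1514], 0.94), ([0.4464, -0.0795], 0.86), ([0.5162, -0.0605], 0.53)]
tube_grip side [([0.5389, -0.158], 0.84), ([0.4378, -0.0735], 0.58), ([0.5161, -0.0612], 0.54)]
tube_tip scene [([0.4397, -0.0837], 0.62), ([0.5433, -0.1554], 0.6)]
tube_tip side [([0.4338, -
[... 287 characters left out ...]
]
coupler_seat scene [([0.5744, 0.19], 0.81)]
coupler_seat side [([0.5674, 0.1947], 0.82)]
pump_bottle scene [([0.7528, 0.0474], 0.9)]
pump_bottle side []
canister scene [([0.7514, -0.0889], 0.85), ([0.6181, 0.0168], 0.69)]
canister side [([0.7458, -0.088], 0.72)]
spoon_rest scene [([0.4361, 0.3282], 0.91), ([0.6893, 0.3773], 0.48)]
spoon_rest side [([0.4412, 0.3443], 0.89), ([0.6117, 0.0282], 0.34)]
bulldog_clip scene []
bulldog_clip side [([0.6074, 0.028], 0.79)]
nail_brush scene [([0.4213, -0.2863], 0.89), ([0.7545, -0.0878], 0.59)]
nail_brush side [([0.4034, -0.2975], 0.69)]
shoe_polish scene [([0.6829, 0.3797], 0.6), ([0.7564, -0.0896], 0.33)]
shoe_polish side [([0.6697, 0.3732], 0.96)]
```

View pics/crop1.png

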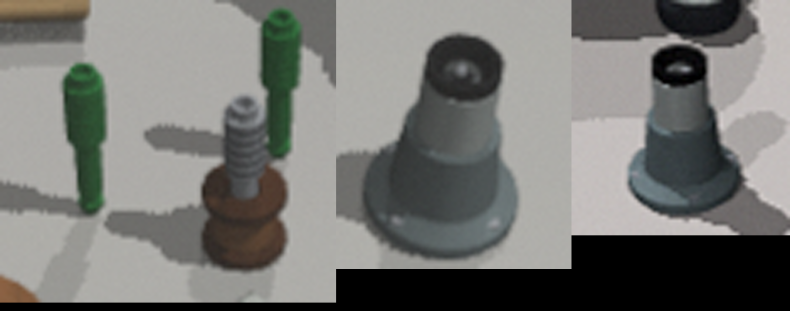

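The crop shows the bare steel ribbed tube in the walnut spool, standing between two green look-alikes. It also shows the narrow stand with its black collar. Next I check the geometry of the wrist camera.

```bash
cat >> h.py <<'E'
def tool(s=None):
    s=s or robot.read_state()
    return cv2.Rodrigues(np.array(s['eef_rot'],float))[0],np.array(s['tcp_pos'],float)
def shift(P,yaw=None):
    R,p=tool();return R.T@(np.array(P)-p)
E
python3 - <<'E'
from h import *
c=robot.camera('wrist');R,p=tool()
Rc=cv2.Rodrigues(np.array(c['rvec']))[0];o=-Rc.T@np.array(c['tvec']).ravel()
print('cam in tool',R.T@(o-p),'view dir tool',R.T@Rc[2],'cam x in tool',R.T@Rc[0])
print(c['K'])
print(R)
print('to tube z.2',shift([.517,-.0595,.2]),'stand z.23',shift([.562,.191,.26]))
E
```

```text
cam in tool [ 0.00084515 -0.07152959 -0.14226946] view dir tool [1.67033303e-04 2.82398993e-01 9.59297024e-01] cam x in tool [ 9.99999878e-01 -4.92897846e-04 -2.90206537e-05]
[[383.16549577   0.         313.50169115]
 [  0.         383.16549577 235.90142777]
 [  0.           0.           1.        ]]
[[ 3.36125337e-01  9.41817263e-01 -1.49588640e-05]
 [ 9.41817263e-01 -3.36125337e-01 -4.48320638e-06]
 [-9.25041437e-06 -1.25815971e-05 -1.00000000e+00]]
to tube z.2 [-0.4072527   0.5069219   0.03130527] stand z.23 [-0.15620239  0.46510353 -0.02869653]
```

View pics/wrist0.png

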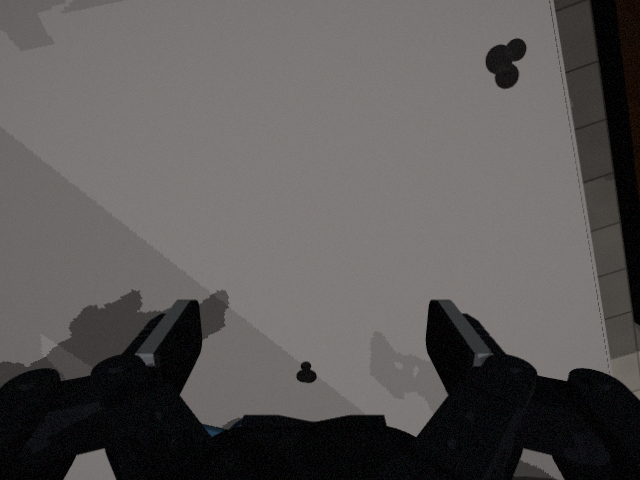

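The wrist camera looks down past the fingertips, which sit at the bottom corners of the picture, so a spot under the TCP lands near the centre. I go by way of the narrow stand to measure it up close.

```bash
python3 -m crank '0 0 0 -0.010 0.030 0 1;0 0 0 -0.025 0.075 0 1;0 0 0 -0.040 0.120 0 1;0 0 0 -0.055 0.165 0 1;0 0 0 -0.070 0.210 0 1;0 0 0 -0.085 0.255 0 1;0 0 0 -0.100 0.300 0 1;0 0 0 -0.115 0.345 0 1' && python3 -m crank '0 0 0 -0.012 0.036 -0.01 1;0 0 0 -0.025 0.075 -0.02 1;0 0 0 -0.036 0.105 -0.029 1;0 0 0 -0.041 0.120 -0.029 1;0 0 0 -0.041 0.120 -0.029 1;0 0 0 -0.041 0.120 -0.029 1;0 0 0 -0.041 0.120 -0.029 1;0 0 0 -0.041 0.120 -0.029 1'
python3 - <<'E'
from h import *
c=snap('wrist','w1.png');print(robot.read_state()['tcp_pos'])
for t,z in(('collar_rim',.112),('coupler_seat',.082)):
    print(t,[(d['position'],px2w(c,*d['position'],z=z),d['p']) for d in robot.place_of(t,'wrist')])
E
```

```text
clock: 2.8
tcp_pos: [0.4641, 0.2687, 0.2315]
eef_rot: [2.568, 1.81, 0.001]
ft_force: [1.1, 0.7, -0.2]
gripper_width: 0.086
clock: 3.6
tcp_pos: [0.561, 0.1922, 0.2603]
eef_rot: [-2.566, -1.812, 0.0]
ft_force: [-0.4, -0.0, 0.3]
gripper_width: 0.0857
[0.56118878 0.19207995 0.26035552]
collar_rim [([315.1, 219.8], array([0.56250182, 0.1938956 , 0.112     ]), 0.67), ([27.4, 255.5], array([ 0.51294098, -0.03425864,  0.112     ]), 0.45)]
coupler_seat []
```

View pics/w1.png

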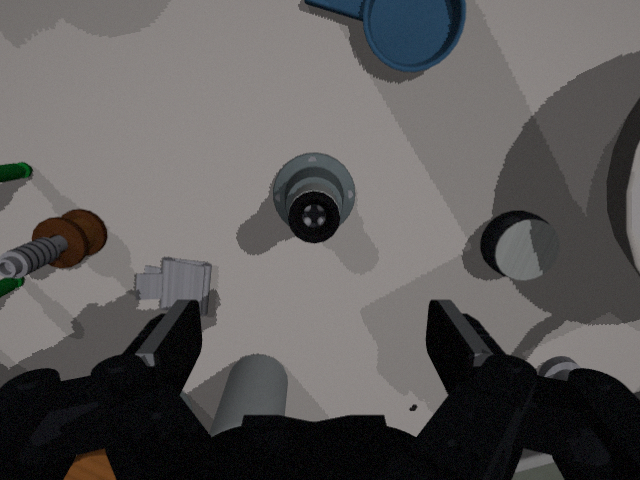

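The wrist view has the narrow coupler's black collar at (315,216), the steel tube and spool at left (40,250), and the pump bottle at (250,395). I fit the collar ellipse.

```bash
cat >> h.py <<'E'
def darkfit(c,u,v,r=34,th=45):
    g=cv2.cvtColor(c['frame'],cv2.COLOR_RGB2GRAY)
    m=np.zeros_like(g);cv2.circle(m,(int(u),int(v)),r,255,-1)
    b=((g<th)&(m>0)).astype(np.uint8)
    cs,_=cv2.findContours(b,cv2.RETR_EXTERNAL,cv2.CHAIN_APPROX_NONE)
    k=max(cs,key=cv2.contourArea);return cv2.fitEllipse(k),cv2.boundingRect(k)
E
python3 - <<'E'
from h import *
c=snap('wrist')
for th in (25,35,45,55):
    e,b=darkfit(c,315,217,th=th);print(th,e,b,px2w(c,*e[0],z=.112))
g=c['frame'][170:260,270:360];cv2.imwrite('pics/w1c.png',cv2.resize(g,None,fx=6,fy=6,interpolation=cv2.INTER_NEAREST)[:,:,::-1])
z=c['range_z'];print(z[205:240:3,315])
P=px2w(c,296,216,depth=float(z[216,296])),px2w(c,334,216,depth=float(z[216,334]));print(P)
print(w2px(c,[.5625,.193,.112]), [np.round(w2px(c,[.5625+.0205*np.cos(a),.193+.0205*np.sin(a),.112]),1).tolist() for a in np.arange(0,6.28,.785)])
E
```

```text
25 ((313.7676086425781, 216.0080108642578), (49.69257354736328, 50.32006072998047), 85.70032501220703) (288, 191, 52, 51) [0.55988617 0.19355456 0.112     ]
35 ((313.69085693359375, 216.07843017578125), (49.75206756591797, 50.75653839111328), 87.28958129882812) (288, 191, 53, 51) [0.55991923 0.19347938 0.112     ]
45 ((312.4517517089844, 215.70225524902344), (49.386295318603516, 54.56068420410156), 100.74652862548828) (282, 191, 59, 51) [0.55931272 0.19267075 0.112     ]
55 ((311.5540771484375, 215.1822509765625), (49.54788589477539, 57.63720703125), 109.9383773803711) (281, 188, 60, 54) [0.55868732 0.19215168 0.112     ]
[0.32703495 0.32854024 0.32694897 0.32953906 0.33025974 0.32590643
 0.3203473  0.30837673 0.30811504 0.30538124 0.30369306 0.30377442]
(array([0.55564293, 0.18028065, 0.11010722]), array([0.56547777, 0.20837027, 0.11067799]))
[314.21827195 219.31144787] [[322.8, 242.9], [337.7, 230.2], [339.1, 210.7], [325.7, 195.9], [305.3, 194.8], [290.3, 208.2], [289.6, 227.7], [303.1, 241.9]]
```

View pics/w1c.png

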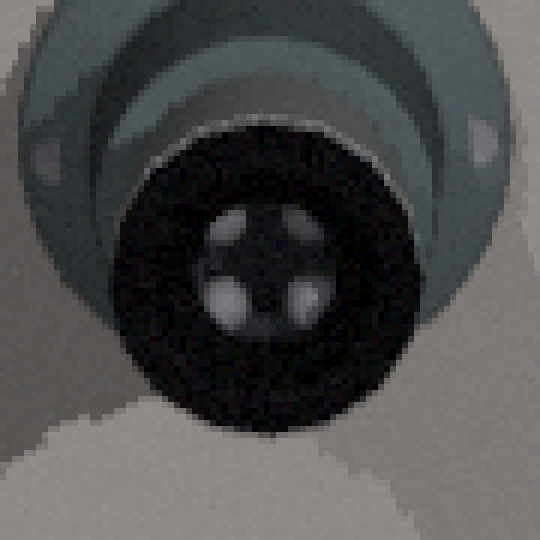

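Run:
```python
from h import *
c=snap('wrist')
a=px2w(c,314.4,217.5,z=.112);b=px2w(c,314.2,215,z=.096)
print(a,b); R,p=tool();print('in tool',R.T@(a-p),R.T@(b-p))
print('to tube',shift([.517,-.0595,.25]))
```

```text
[0.56131103 0.19348596 0.112     ] [0.56294353 0.19277225 0.096     ]
in tool [ 0.00163624 -0.00107327  0.14842925] [0.00151027 0.00070181 0.16442949]
to tube [-0.2515359   0.04210517  0.01041168]
```

```bash
python3 -m crank '0 0 0 -0.025 0.004 0 1;0 0 0 -0.070 0.012 0.01 1;0 0 0 -0.115 0.020 0.02 1;0 0 0 -0.160 0.028 0.03 0.8;0 0 0 -0.200 0.034 0.04 0.7;0 0 0 -0.235 0.040 0.05 0.6;0 0 0 -0.2515 0.042 0.05 0.6;0 0 0 -0.2515 0.042 0.05 0.6'
python3 - <<'E'
from h import *
c=snap('wrist','w2.png');print(robot.read_state()['tcp_pos'])
for t,z in(('tube_grip',.083),('spool',.0)):
    print(t,[(d['position'],px2w(c,*d['position'],z=z),d['p']) for d in robot.place_of(t,'wrist')])
E
```

```text
clock: 4.65
tcp_pos: [0.5165, -0.0617, 0.2102]
eef_rot: [2.57, 1.806, -0.001]
ft_force: [0.4, -0.2, 0.1]
gripper_width: 0.0512
[ 0.51688019 -0.06039603  0.21039039]
tube_grip [([244.8, 128.0], array([ 0.43658337, -0.08151218,  0.083     ]), 0.63), ([211.7, 293.3], array([ 0.54078523, -0.15255315,  0.083     ]), 0.59)]
spool [([316.2, 201.2], array([ 0.51604145, -0.05799439,  0.        ]), 0.56)]
```

View pics/w2.png

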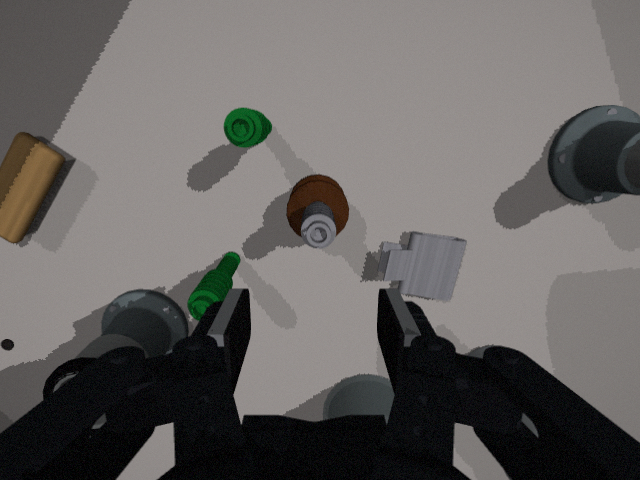

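The tube top shows at (319,234), with the green look-alikes at (245,128) and (210,295), clear of the fingers.

Run:
```python
from h import *
c=snap('wrist')
g=c['frame'][190:270,275:365];cv2.imwrite('pics/w2c.png',cv2.resize(g,None,fx=6,fy=6,interpolation=cv2.INTER_NEAREST)[:,:,::-1])
a=px2w(c,318.7,233.5,z=.112);R,p=tool();print(a,R.T@(a-p),c['range_z'][234,319],px2w(c,319,234,depth=float(c['range_z'][234,319])))
```

```text
[ 0.51658943 -0.05432259  0.112     ] [ 0.00402226 -0.0022229   0.09853728] 0.2569276 [ 0.51864895 -0.05474814  0.1059786 ]
```

View pics/w2c.png

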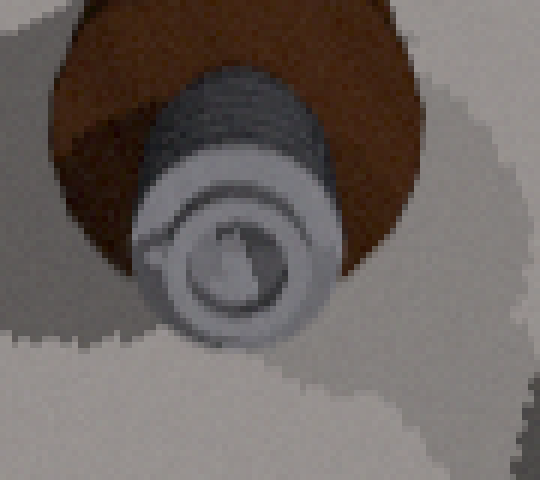

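Run:
```python
from h import *
c=snap('wrist');R,p=tool()
for u,v,z in((314.7,233.7,.112),(314.5,231,.104)):
    a=px2w(c,u,v,z=z);print(a,R.T@(a-p))
print('rim/tube in world; descend',p[2]-.066)
```

```text
[ 0.51588541 -0.05657911  0.112     ] [ 0.00157917 -0.00205121  0.09846765]
[ 0.51623894 -0.05681909  0.104     ] [ 0.00146966 -0.00163977  0.10646773]
rim/tube in world; descend 0.1444678143125702
```

```bash
python3 -m crank '0 0 0 0.0015 -0.0018 0.015 0.6;0 0 0 0.0015 -0.0018 0.040 0.6;0 0 0 0.0015 -0.0018 0.070 0.6;0 0 0 0.0015 -0.0018 0.100 0.6;0 0 0 0.0015 -0.0018 0.125 0.6;0 0 0 0.0015 -0.0018 0.140 0.6;0 0 0 0.0015 -0.0018 0.146 0.6;0 0 0 0.0015 -0.0018 0.146 0.6'
python3 - <<'E'
from h import *
c=snap('wrist','w3.png');s=snap('side');f=s['frame'][230:330,260:380];cv2.imwrite('pics/s3.png',cv2.resize(f,None,fx=5,fy=5)[:,:,::-1]);print(robot.read_state()['tcp_pos'])
E
```

```text
clock: 5.7
tcp_pos: [0.5156, -0.057, 0.0639]
eef_rot: [-2.566, -1.811, 0.001]
ft_force: [0.1, 0.9, 0.9]
gripper_width: 0.0511
[ 0.51649757 -0.0574966   0.06508786]
```

View pics/w3.png

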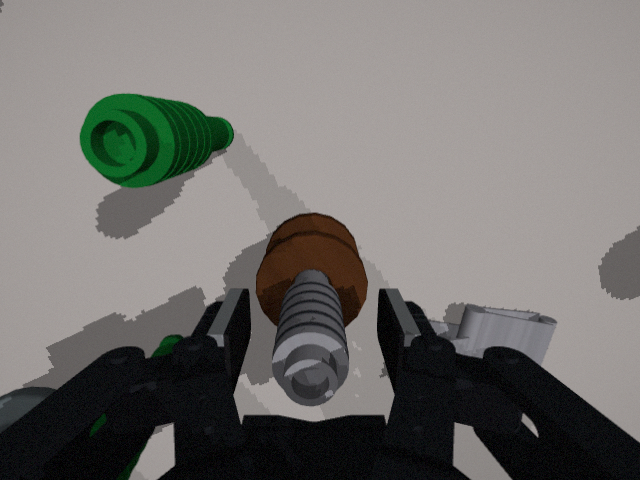

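View pics/s3.png

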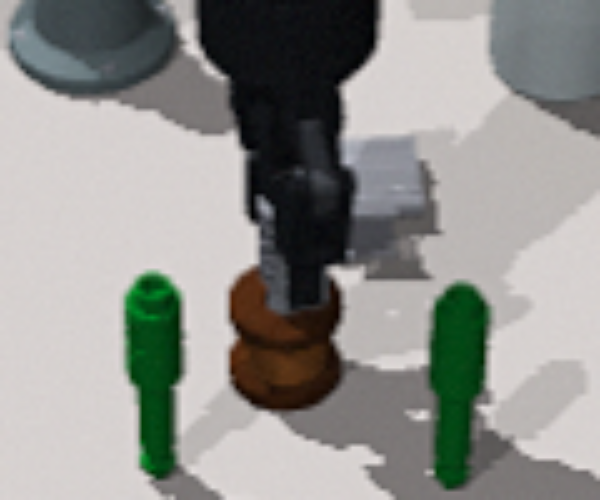

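The steel sleeve is centred between the pads (sleeve at column 311, pads at 250 and 378). I close the gripper.

```bash
python3 -m crank '0 0 0 0 0 0 0.4;0 0 0 0 0 0 0.3;0 0 0 0 0 0 0.2;0 0 0 0 0 0 0.1;0 0 0 0 0 0 0;0 0 0 0 0 0 0;0 0 0 0 0 0 0;0 0 0 0 0 0 0' && python3 -m crank '0 0 0 0 0 -0.004 0;0 0 0 0 0 -0.012 0;0 0 0 0 0 -0.024 0;0 0 0 0 0 -0.040 0;0 0 0 0 0 -0.060 0;0 0 0 0 0 -0.085 0;0 0 0 0 0 -0.110 0;0 0 0 0 0 -0.125 0'
python3 - <<'E'
from h import *
c=snap('wrist','w4.png');s=snap('side');f=s['frame'][200:330,240:380];cv2.imwrite('pics/s4.png',cv2.resize(f,None,fx=4,fy=4)[:,:,::-1])
for i in range(3): c=robot.camera('wrist');print(robot.read_state()['tcp_pos'])
E
```

```text
clock: 6.6
tcp_pos: [0.5164, -0.058, 0.0652]
eef_rot: [2.567, 1.809, 0.001]
ft_force: [-1.4, -0.4, 4.9]
gripper_width: 0.0226
clock: 7.4
tcp_pos: [0.5165, -0.0579, 0.1923]
eef_rot: [2.566, 1.809, 0.003]
ft_force: [0.2, -0.2, -1.1]
gripper_width: 0.0226
[ 0.5164698  -0.05787223  0.19059871]
[ 0.51578061 -0.05772468  0.18948126]
[ 0.51533959 -0.05763052  0.18883399]
```

View pics/w4.png

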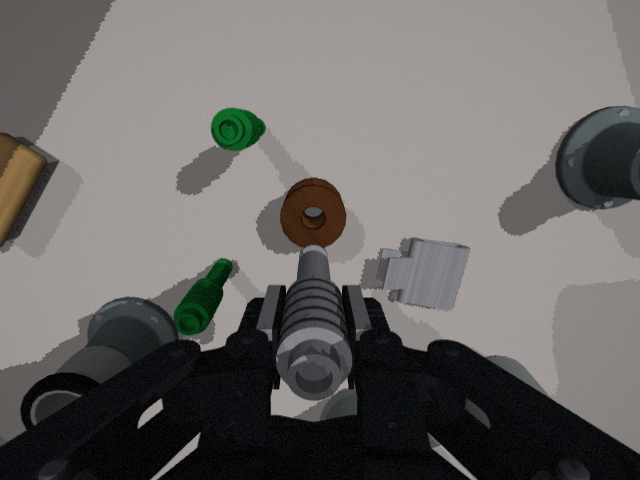

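View pics/s4.png

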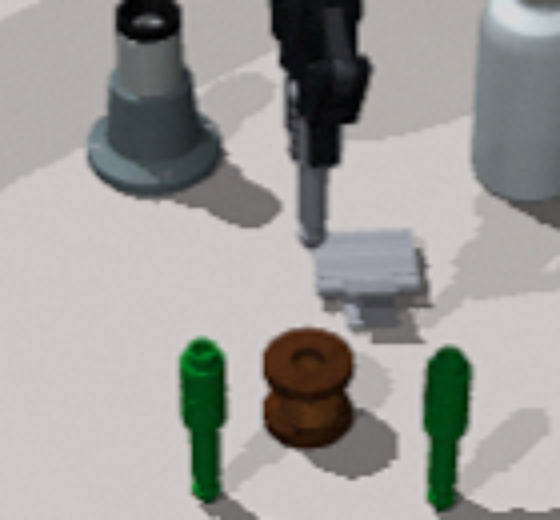

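The tube is out and hangs upright in the grip, and the spool stands where it was at (308,385 in the crop). I carry the tube to the stand.

Run:
```python
from h import *
print(shift([.5615,.193,.2]),robot.read_state()['ft_force'])
```

```text
[ 0.25156164 -0.04078462 -0.01115692] [-0.17507155  0.88918121 -1.91987954]
```

```bash
python3 -m crank '0 0 0 0.015 -0.002 -0.011 0;0 0 0 0.050 -0.008 -0.011 0;0 0 0 0.090 -0.015 -0.011 0;0 0 0 0.130 -0.021 -0.011 0;0 0 0 0.170 -0.028 -0.011 0;0 0 0 0.210 -0.034 -0.011 0;0 0 0 0.240 -0.039 -0.011 0;0 0 0 0.2515 -0.0408 -0.011 0'
python3 - <<'E'
from h import *
c=snap('wrist');c=snap('wrist');c=snap('wrist','w5.png')
for n,b in(('side',(150,230,230,330)),('scene',(195,315,385,485))):
    s=snap(n);f=s['frame'][b[0]:b[1],b[2]:b[3]];cv2.imwrite(f'pics/{n}5.png',cv2.resize(f,None,fx=5,fy=5)[:,:,::-1])
R,p=tool();print(p)
g=c['frame'][180:330,240:390];cv2.imwrite('pics/w5c.png',cv2.resize(g,None,fx=4,fy=4,interpolation=cv2.INTER_NEAREST)[:,:,::-1])
E
```

```text
clock: 8.45
tcp_pos: [0.5614, 0.1964, 0.1998]
eef_rot: [-2.564, -1.813, 0.001]
ft_force: [-0.0, -1.6, -0.7]
gripper_width: 0.0228
[0.5615637  0.19187775 0.20014799]
```

View pics/w5c.png

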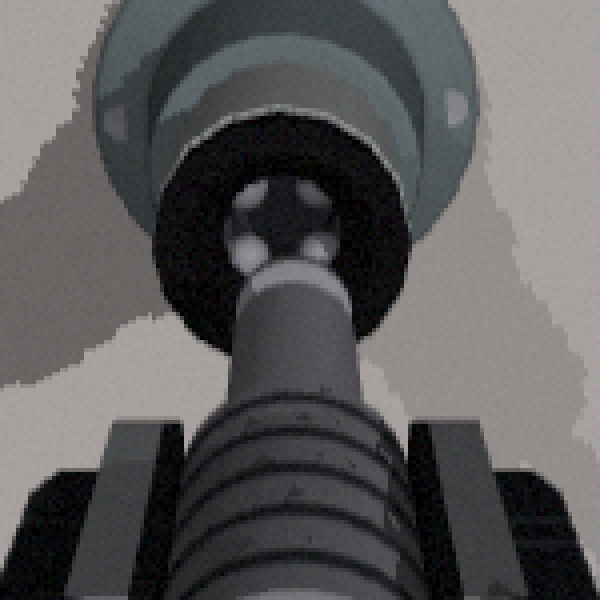

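View pics/side5.png

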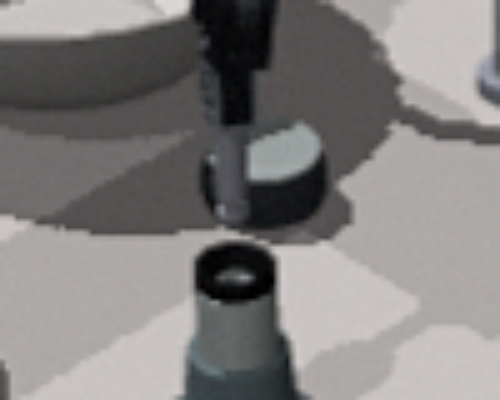

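View pics/scene5.png

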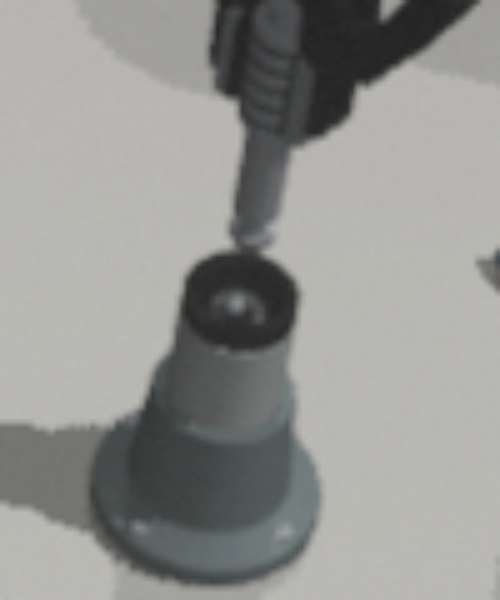

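Run:
```python
from h import *
c=snap('wrist');R,p=tool();print(p,robot.read_state()['ft_force'])
f=lambda u,v,z:R.T@(px2w(c,u,v,z=z)-p)*1000
q=lambda x,y:(240+x/4,180+y/4)
print('nose front edge',f(*q(297.5,262),.1426),'-> centre y +8')
print('stem bottom front',f(*q(296,283),.1542),'+8')
print('stem top front',f(*q(293.5,395),.2001-.0645+.062),'+8')
print('rim c horiz',f(*q(282,222+14),.112), 'balls',f(*q(282,222),.096))
print('rim front edge',f(*q(284,107),.112),'rim L/R',f(*q(155,240),.112),f(*q(410,240),.112))
g=c['frame'][180:330,240:390];cv2.imwrite('pics/w6c.png',cv2.resize(g,None,fx=4,fy=4,interpolation=cv2.INTER_NEAREST)[:,:,::-1])
```

```text
[0.56169772 0.19164159 0.20028474] [-0.26974235 -0.63763061 -0.75520237]
nose front edge [ 1.50348705 -7.42208136 57.68616407] -> centre y +8
stem bottom front [ 1.28476268 -8.29622754 46.08654015] +8
stem top front [  0.98113516 -10.88052377   2.68746649] +8
rim c horiz [-0.86168435 -1.86851856 88.28577829] balls [ -0.98804247   0.52794724 104.28513325]
rim front edge [ -0.53013118 -22.5303287   88.29177164] rim L/R [-20.83195848  -1.18692636  88.2962736 ] [19.26122682 -1.23601849 88.27480873]
```

View pics/w6c.png

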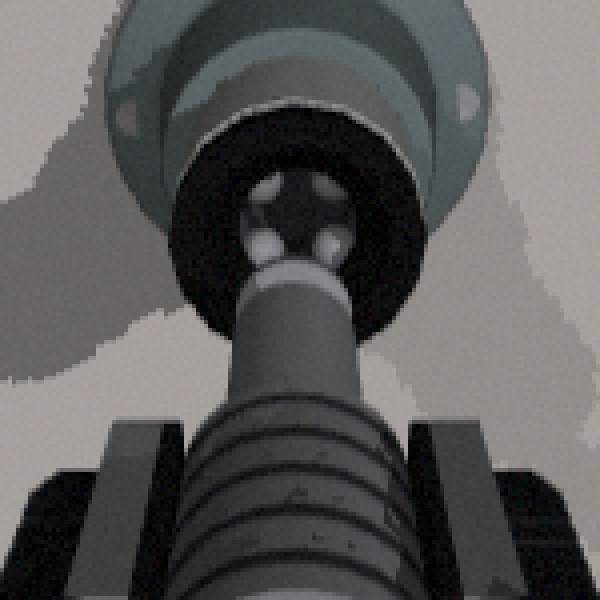

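Run:
```python
from h import *
c=snap('wrist');c=snap('wrist');R,p=tool();print(p,robot.read_state()['ft_force'],robot.read_state()['qd'])
f=lambda u,v,z:np.round(R.T@(px2w(c,u,v,z=z)-p)*1000,2)
q=lambda x,y:(240+x/4+.0,180+y/4)
g=c['frame'][180:330,240:390];cv2.imwrite('pics/w7c.png',cv2.resize(g,None,fx=4,fy=4,interpolation=cv2.INTER_NEAREST)[:,:,::-1])
def circ(x,y,z,r):
    for a in np.arange(0,6.29,.15):
        u=w2px(c,p+R@np.array([x+r*np.cos(a),y+r*np.sin(a),z]));yield int((u[0]-240)*4),int((u[1]-180)*4)
im=cv2.imread('pics/w7c.png')
for (x,y,z,r,col) in((.0015,.0002,.0575,.008,(0,0,255)),(.0015,.0002,.0459,.008,(0,255,255)),(.0015,-.001,p[2]-.112,.0205,(0,255,0)),(.0015,-.001,p[2]-.112,.0145,(0,255,0)),(.0015,-.001,p[2]-.103,.009,(255,255,0))):
    cv2.polylines(im,[np.array(list(circ(x,y,z,r)))],True,col,1)
cv2.imwrite('pics/w7o.png',im)
```

```text
[0.56188802 0.19166874 0.20044032] [ 0.13940016 -0.29363419 -0.62264542] [0.00067213 0.00137178 0.00278529 0.00024134 0.00153534 0.00243673]
```

View pics/w7o.png

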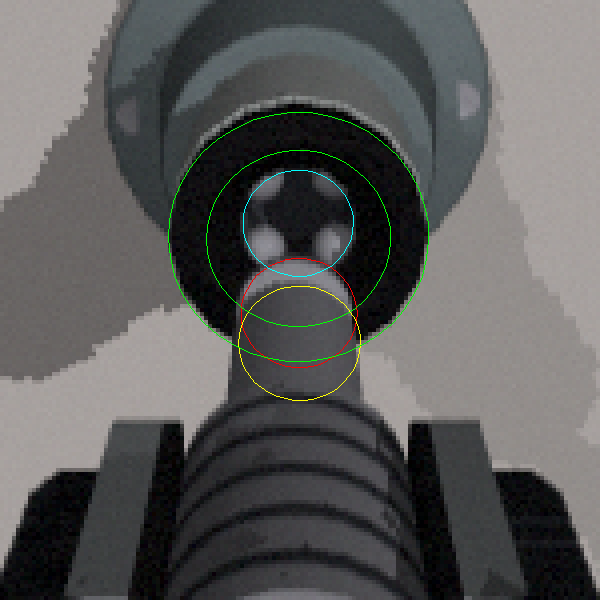

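The overlay fits: the rim (green) and tube nose (red) agree to about 0.3 mm across and about 1 mm along tool y. I apply that small correction and lower the nose into the mouth.

```bash
python3 -m crank '0 0 0 0.0002 -0.0009 0 0;0 0 0 0.0002 -0.0009 0.005 0;0 0 0 0.0002 -0.0009 0.010 0;0 0 0 0.0002 -0.0009 0.015 0;0 0 0 0.0002 -0.0009 0.020 0;0 0 0 0.0002 -0.0009 0.025 0;0 0 0 0.0002 -0.0009 0.028 0;0 0 0 0.0002 -0.0009 0.028 0'
python3 - <<'E'
from h import *
for i in range(3): c=snap('wrist')
R,p=tool();print(p,robot.read_state()['ft_force'])
g=c['frame'][180:330,240:390];A=cv2.resize(g,(420,420),interpolation=cv2.INTER_NEAREST)
s=snap('side')['frame'][185:225,255:305];s=cv2.resize(s,(350,280));t=snap('scene')['frame'][230:285,405:465];t=cv2.resize(t,(300,275))
can=np.zeros((600,780,3),np.uint8);can[:420,:420]=A;can[:280,425:775]=s;can[300:575,425:725]=t
cv2.imwrite('pics/c8.png',can[:,:,::-1])
E
```

```text
clock: 9.65
tcp_pos: [0.5608, 0.1933, 0.1717]
eef_rot: [-2.567, -1.81, 0.001]
ft_force: [0.5, -0.2, -1.5]
gripper_width: 0.0222
[0.5612721  0.19337782 0.17248588] [ 0.58104907 -0.08486837 -1.19839345]
```

View pics/c8.png

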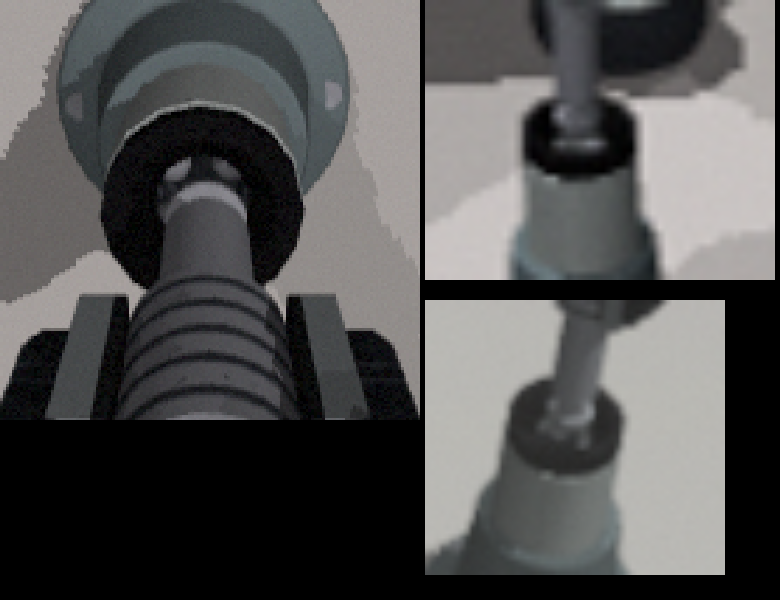

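Run:
```python
from h import *
for i in range(8):
    c=snap('wrist');R,p=tool();e,b=darkfit(c,240+200/2.8,180+190/2.8,r=40,th=20);print(p,e[0],b,robot.read_state()['ft_force'])
g=c['frame'][180:330,240:390];A=cv2.resize(g,(600,600),interpolation=cv2.INTER_NEAREST);cv2.imwrite('pics/c9.png',A[:,:,::-1])
```

```text
[0.56127555 0.19339615 0.17255243] (311.1863708496094, 251.81507873535156) (276, 218, 72, 64) [ 0.29122977 -0.66290628 -1.42579219]
[0.56125407 0.19337475 0.1725199 ] (311.19805908203125, 251.849609375) (276, 218, 72, 65) [-0.28267083 -0.31633682 -0.51898224]
[0.56126106 0.1933756  0.17250576] (311.1751708984375, 251.96682739257812) (276, 218, 72, 65) [ 0.02152999 -0.38469539 -1.15812719]
[0.56118989 0.19334938 0.1724455 ] (311.2353515625, 251.9148712158203) (276, 218, 72, 65) [ 0.04993144 -0.50821023 -0.47364665]
[0.56118074 0.19337399 0.17239287] (311.21820068359375, 252.0486602783203) (276, 218, 72, 65) [-0.81268942 -0.42019557 -1.36697736]
[0.56118785 0.19335667 0.17238767] (311.1749572753906, 252.08645629882812) (276, 218, 72, 65) [-0.31151575 -0.01383153 -0.70884478]
[0.56114663 0.19332146 0.17234212] (311.1632385253906, 252.03524780273438) (276, 218, 72, 65) [ 0.11607548  0.48867896 -0.30966195]
[0.56117289 0.19334    0.17234514] (311.1344909667969, 252.04718017578125) (276, 218, 72, 65) [-0.23279021  0.15388238 -1.15438421]
```

View pics/c9.png

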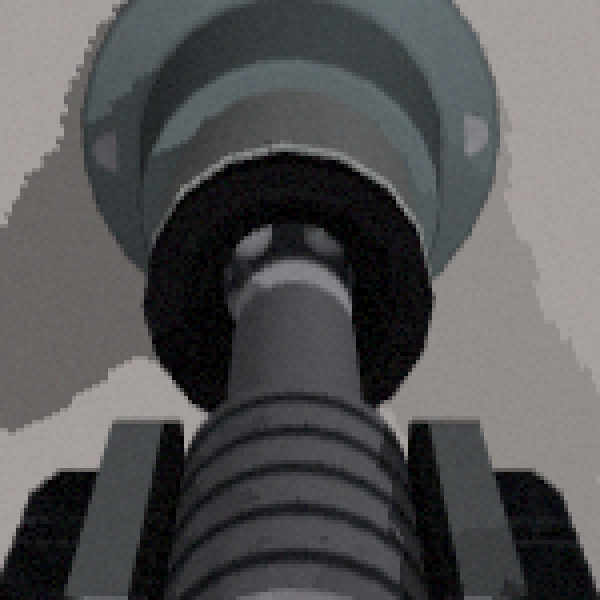

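Run:
```python
from h import *
c=snap('wrist');R,p=tool()
im=cv2.imread('pics/c9.png')
def circ(x,y,z,r):
    return np.array([[int((u[0]-240)*4),int((u[1]-180)*4)] for u in (w2px(c,p+R@np.array([x+r*np.cos(a),y+r*np.sin(a),z])) for a in np.arange(0,6.29,.15))])
for (x,y,z,r,col) in((.0012,.0003,.0575,.008,(0,0,255)),(.0002,.0002,p[2]-.112,.0205,(0,255,0)),(.0002,.0002,p[2]-.103,.009,(255,255,0))):
    k=circ(x,y,z,r);print(k.min(0),k.max(0));cv2.polylines(im,[k],True,col,1)
cv2.imwrite('pics/c9o.png',im)
```

```text
[238 258] [354 367]
[142 164] [435 440]
[227 226] [351 343]
```

View pics/c9o.png

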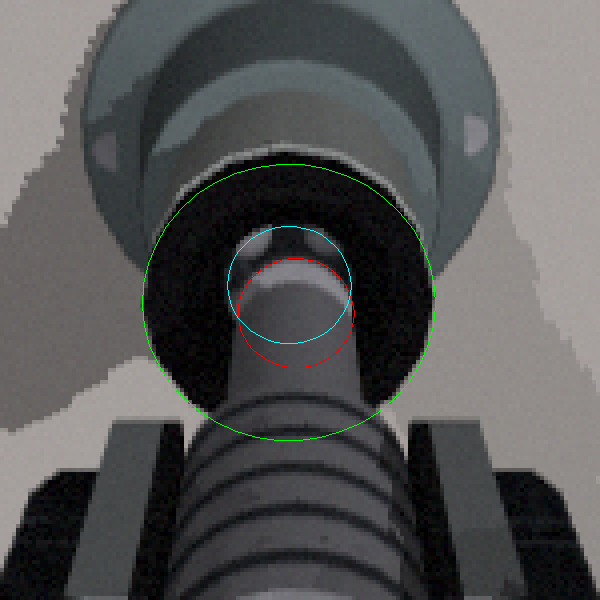

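Looking at the nose and rim in the same height plane, the tube sits about 1.0 mm too far along +x and 0.6 mm along +y. I correct that and go a little deeper.

```bash
python3 -m crank '0 0 0 -0.0005 -0.0003 0 0;0 0 0 -0.0010 -0.0006 0.001 0;0 0 0 -0.0010 -0.0006 0.003 0;0 0 0 -0.0010 -0.0006 0.005 0;0 0 0 -0.0010 -0.0006 0.007 0;0 0 0 -0.0010 -0.0006 0.008 0;0 0 0 -0.0010 -0.0006 0.008 0;0 0 0 -0.0010 -0.0006 0.008 0'
python3 - <<'E'
from h import *
F=[]
for i in range(6): c=snap('wrist');s=robot.read_state();F.append(s['ft_force'])
print(s['tcp_pos'],np.mean(F,0))
g=c['frame'][180:330,240:390];A=cv2.resize(g,(600,600),interpolation=cv2.INTER_NEAREST);cv2.imwrite('pics/c10.png',A[:,:,::-1])
E
```

```text
clock: 11.15
tcp_pos: [0.5602, 0.1926, 0.1643]
eef_rot: [2.568, 1.81, -0.0]
ft_force: [0.1, 0.0, -1.2]
gripper_width: 0.0221
[0.56024212 0.19261115 0.16435796] [ 0.21172903 -0.41259374 -0.7554425 ]
```

View pics/c10.png

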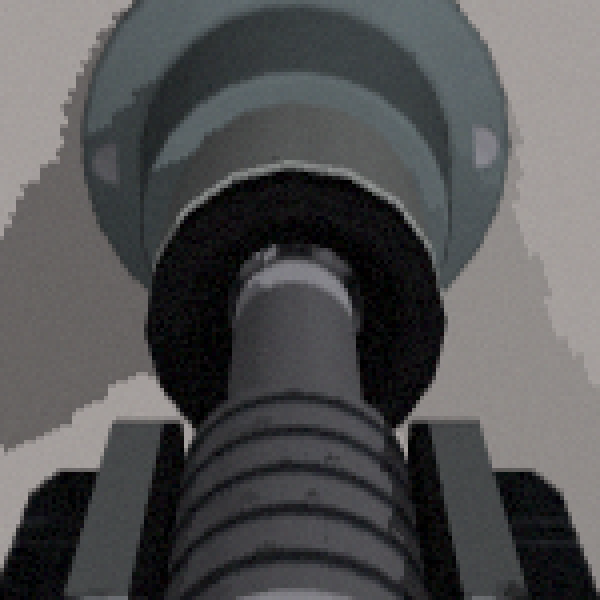

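```bash
python3 -m crank '0 0 0 0 -0.0004 0 0;0 0 0 0 -0.0004 0.001 0;0 0 0 0 -0.0004 0.002 0;0 0 0 0 -0.0004 0.003 0;0 0 0 0 -0.0004 0.004 0;0 0 0 0 -0.0004 0.005 0;0 0 0 0 -0.0004 0.005 0;0 0 0 0 -0.0004 0.005 0'
cat > f.py <<'E'
from h import *
F=[]
for i in range(5): c=robot.camera('wrist');s=robot.read_state();F.append(np.r_[s['ft_force'],s['moment']])
print(s['clock'],np.round(s['tcp_pos'],4),np.round(np.mean(F,0),2))
E
python3 f.py
```

```text
clock: 12.25
tcp_pos: [0.5601, 0.1927, 0.1594]
eef_rot: [2.568, 1.81, 0.001]
ft_force: [1.0, 0.2, 1.1]
gripper_width: 0.0229
12.5 [0.56   0.1927 0.1594] [ 1.31 -0.07  0.74 -0.03 -0.42  0.01]
```

A slight lateral contact of about 1.1 N in +x appears, so I undo the last y correction and continue slowly.

```bash
python3 -m crank '0 0 0 0 0.0004 0 0;0 0 0 0 0.0005 0.0005 0;0 0 0 0 0.0005 0.001 0;0 0 0 0 0.0005 0.002 0;0 0 0 0 0.0005 0.003 0;0 0 0 0 0.0005 0.004 0;0 0 0 0 0.0005 0.005 0;0 0 0 0 0.0005 0.005 0'
python3 f.py
```

```text
clock: 13.3
tcp_pos: [0.5605, 0.1926, 0.1543]
eef_rot: [2.568, 1.81, 0.001]
ft_force: [2.7, 0.6, 2.9]
gripper_width: 0.023
13.55 [0.5604 0.1926 0.1544] [ 1.6   0.39  2.8   0.11 -0.49 -0.02]
```

```bash
python3 -m crank '0 0 0 0 0.0003 0 0;0 0 0 0.0001 0.0006 0.0005 0;0 0 0 0.0001 0.0006 0.001 0;0 0 0 0.0001 0.0006 0.002 0;0 0 0 0.0001 0.0006 0.003 0;0 0 0 0.0001 0.0006 0.004 0;0 0 0 0.0001 0.0006 0.005 0;0 0 0 0.0001 0.0006 0.005 0'
python3 f.py
```

```text
clock: 14.35
tcp_pos: [0.5609, 0.1925, 0.1492]
eef_rot: [-2.568, -1.81, 0.0]
ft_force: [-1.0, 0.9, 4.5]
gripper_width: 0.0224
14.6 [0.5609 0.1925 0.1494] [ 0.58  0.81  5.37  0.21 -0.04 -0.  ]
```

```bash
python3 -m crank '0 0 0 0.0001 0 0.0005 0;0 0 0 0.0002 0.0001 0.001 0;0 0 0 0.0002 0.0001 0.002 0;0 0 0 0.0002 0.0001 0.003 0;0 0 0 0.0002 0.0001 0.004 0;0 0 0 0.0002 0.0001 0.005 0;0 0 0 0.0002 0.0001 0.006 0;0 0 0 0.0002 0.0001 0.006 0'
python3 f.py
```

```text
clock: 15.4
tcp_pos: [0.5611, 0.1925, 0.1436]
eef_rot: [2.568, 1.81, 0.0]
ft_force: [-0.1, 0.8, 8.0]
gripper_width: 0.0229
15.65 [0.5611 0.1925 0.1437] [-0.58  0.45  7.81  0.01  0.14  0.02]
```

```bash
python3 -m crank '0 0 0 0 0 0.0005 0;0 0 0 0 0 0.001 0;0 0 0 0 0 0.0015 0;0 0 0 0 0 0.002 0;0 0 0 0 0 0.0025 0;0 0 0 0 0 0.003 0;0 0 0 0 0 0.0035 0;0 0 0 0 0 0.004 0'
python3 f.py
python3 -m crank '0 0 0 0 0 0.0005 0;0 0 0 0 0 0.001 0;0 0 0 0 0 0.0015 0;0 0 0 0 0 0.002 0;0 0 0 0 0 0.0025 0;0 0 0 0 0 0.003 0;0 0 0 0 0 0.003 0;0 0 0 0 0 0.003 0'
python3 f.py
```

```text
clock: 16.45
tcp_pos: [0.5613, 0.1926, 0.1399]
eef_rot: [2.567, 1.81, 0.001]
ft_force: [-0.2, -0.4, 9.7]
gripper_width: 0.0231
16.7 [0.5613 0.1925 0.1399] [-0.89  0.19  9.55  0.    0.18  0.01]
clock: 17.5
tcp_pos: [0.5615, 0.1925, 0.1371]
eef_rot: [2.567, 1.81, 0.001]
ft_force: [-0.9, -0.0, 9.8]
gripper_width: 0.0226
17.75 [0.5615 0.1926 0.1371] [-0.43 -0.11 10.49 -0.03  0.12 -0.02]
```

```bash
python3 -m crank '0 0 0 0 0 0.0005 0;0 0 0 0 0 0.001 0;0 0 0 0 0 0.0015 0;0 0 0 0 0 0.002 0;0 0 0 0 0 0.0025 0;0 0 0 0 0 0.003 0;0 0 0 0 0 0.003 0;0 0 0 0 0 0.003 0'
python3 f.py
```

```text
clock: 18.55
tcp_pos: [0.5616, 0.1926, 0.1342]
eef_rot: [2.567, 1.809, 0.002]
ft_force: [-0.7, -0.6, 11.8]
gripper_width: 0.0227
18.8 [0.5616 0.1926 0.1342] [-1.000e-02 -1.500e-01  1.163e+01 -4.000e-02  1.600e-01 -1.000e-02]
```

```bash
python3 -m crank '0 0 0 0 0 0.0005 0;0 0 0 0 0 0.001 0;0 0 0 0 0 0.0015 0;0 0 0 0 0 0.002 0;0 0 0 0 0 0.0025 0;0 0 0 0 0 0.0025 0;0 0 0 0 0 0.0025 0;0 0 0 0 0 0.0025 0'
python3 f.py
```

```text
clock: 19.6
tcp_pos: [0.5615, 0.1926, 0.1313]
eef_rot: [2.567, 1.81, 0.001]
ft_force: [0.5, 0.8, 8.2]
gripper_width: 0.0228
19.85 [0.5614 0.1926 0.1313] [ 0.54  0.24  8.1   0.05 -0.11 -0.02]
```

The force dropped from 11.6 to 8.1 N, so the tube has passed the grip. I keep pushing slowly to confirm it is home.

```bash
python3 -m crank '0 0 0 0 0 0.001 0;0 0 0 0 0 0.002 0;0 0 0 0 0 0.003 0;0 0 0 0 0 0.004 0;0 0 0 0 0 0.005 0;0 0 0 0 0 0.006 0;0 0 0 0 0 0.006 0;0 0 0 0 0 0.006 0'
python3 f.py
python3 -m crank '0 0 0 0 0 0.001 0;0 0 0 0 0 0.002 0;0 0 0 0 0 0.003 0;0 0 0 0 0 0.004 0;0 0 0 0 0 0.004 0;0 0 0 0 0 0.004 0;0 0 0 0 0 0.004 0;0 0 0 0 0 0.004 0'
python3 f.py
```

```text
clock: 20.65
tcp_pos: [0.5615, 0.1926, 0.1256]
eef_rot: [2.567, 1.809, 0.002]
ft_force: [-0.6, -0.4, 11.3]
gripper_width: 0.023
20.9 [0.5616 0.1926 0.1256] [-7.100e-01 -5.000e-02  1.022e+01  1.000e-02  1.100e-01  1.000e-02]
clock: 21.7
tcp_pos: [0.5616, 0.1926, 0.1218]
eef_rot: [2.567, 1.809, 0.002]
ft_force: [-1.2, -0.6, 12.7]
gripper_width: 0.0226
21.95 [0.5616 0.1926 0.1218] [-4.20e-01 -3.00e-01  1.26e+01 -7.00e-02  2.20e-01  1.00e-02]
```

```bash
python3 -m crank '0 0 0 0 0 0.0005 0;0 0 0 0 0 0.001 0;0 0 0 0 0 0.0015 0;0 0 0 0 0 0.002 0;0 0 0 0 0 0.0025 0;0 0 0 0 0 0.0025 0;0 0 0 0 0 0.0025 0;0 0 0 0 0 0.0025 0'
python3 f.py
python3 - <<'E'
from h import *
c=snap('wrist');A=cv2.resize(c['frame'][180:330,240:390],(420,420),interpolation=cv2.INTER_NEAREST)
s=snap('side')['frame'][175:225,250:310];s=cv2.resize(s,(350,290));t=snap('scene')['frame'][220:285,400:470];t=cv2.resize(t,(320,297))
can=np.zeros((600,780,3),np.uint8);can[:420,:420]=A;can[:290,425:775]=s;can[300:597,425:745]=t
cv2.imwrite('pics/c11.png',can[:,:,::-1])
E
```

```text
clock: 22.75
tcp_pos: [0.5617, 0.1926, 0.1194]
eef_rot: [2.567, 1.809, 0.002]
ft_force: [-1.3, -1.4, 12.7]
gripper_width: 0.0226
23.0 [0.5616 0.1926 0.1194] [-9.500e-01 -4.500e-01  1.399e+01 -9.000e-02  2.900e-01 -1.000e-02]
```

View pics/c11.png

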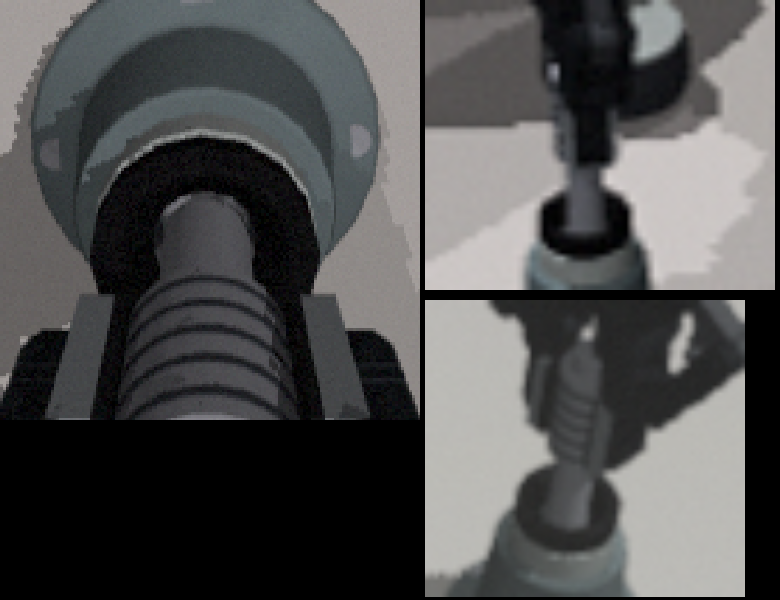

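Run:
```python
from h import *
c=snap('wrist')
for x,y in((110,240),(130,190),(200,160),(280,190),(300,240)):
    u,v=int(240+x/2.8),int(180+y/2.8);print(px2w(c,u,v,depth=float(np.median(c['range_z'][v-1:v+2,u-1:u+2]))))
```

```text
[0.55205048 0.17889482 0.08470167]
[0.54457542 0.18539676 0.08439302]
[0.54388122 0.1985646  0.08439045]
[0.55356866 0.21011866 0.08388406]
[0.56325388 0.21044653 0.08482368]
```

The rim measures z = 0.0845 and the tip is at 0.119 − 0.0645 = 0.055, which is 30 mm below the rim. So the tube is home, at a push of about 14.7 N. Now I raise it slowly.

```bash
python3 -m crank '0 0 0 0 0 -0.001 0;0 0 0 0 0 -0.003 0;0 0 0 0 0 -0.005 0;0 0 0 0 0 -0.007 0;0 0 0 0 0 -0.009 0;0 0 0 0 0 -0.011 0;0 0 0 0 0 -0.013 0;0 0 0 0 0 -0.014 0'
python3 f.py
python3 -m crank '0 0 0 0 0 -0.001 0;0 0 0 0 0 -0.0025 0;0 0 0 0 0 -0.004 0;0 0 0 0 0 -0.0055 0;0 0 0 0 0 -0.007 0;0 0 0 0 0 -0.0085 0;0 0 0 0 0 -0.010 0;0 0 0 0 0 -0.011 0'
python3 f.py
```

```text
clock: 24.0
tcp_pos: [0.5615, 0.1926, 0.1329]
eef_rot: [2.567, 1.81, 0.001]
ft_force: [0.2, 0.3, 7.1]
gripper_width: 0.0228
24.25 [0.5614 0.1926 0.1327] [ 0.58  0.38  7.4   0.09 -0.13 -0.02]
clock: 25.05
tcp_pos: [0.561, 0.1925, 0.1432]
eef_rot: [2.568, 1.81, -0.001]
ft_force: [1.6, 0.4, 1.3]
gripper_width: 0.0228
25.3 [0.5609 0.1925 0.1431] [ 1.63 -0.07  1.98  0.06 -0.4  -0.01]
```

```bash
python3 -m crank '0 0 0 0 0 -0.0005 0;0 0 0 0 0 -0.001 0;0 0 0 0 0 -0.0015 0;0 0 0 0 0 -0.002 0;0 0 0 0 0 -0.0025 0;0 0 0 0 0 -0.003 0;0 0 0 0 0 -0.0035 0;0 0 0 0 0 -0.004 0'
python3 f.py
python3 -m crank '0 0 0 0 0 -0.0005 0;0 0 0 0 0 -0.001 0;0 0 0 0 0 -0.0015 0;0 0 0 0 0 -0.002 0;0 0 0 0 0 -0.002 0;0 0 0 0 0 -0.002 0;0 0 0 0 0 -0.002 0;0 0 0 0 0 -0.002 0'
python3 f.py
```

```text
clock: 26.1
tcp_pos: [0.5608, 0.1926, 0.1472]
eef_rot: [-2.568, -1.81, 0.001]
ft_force: [-0.2, -0.2, 0.8]
gripper_width: 0.0228
26.35 [0.5609 0.1926 0.1472] [-0.01 -0.   -0.36 -0.09 -0.02 -0.01]
clock: 27.15
tcp_pos: [0.5609, 0.1926, 0.1491]
eef_rot: [-2.568, -1.81, 0.001]
ft_force: [1.1, 0.2, -6.6]
gripper_width: 0.0226
27.4 [0.5609 0.1926 0.1492] [-0.24  0.55 -6.17  0.1   0.01 -0.02]
```

```bash
python3 -m crank '0 0 0 0 0 -0.0003 0;0 0 0 0 0 -0.0006 0;0 0 0 0 0 -0.0009 0;0 0 0 0 0 -0.0012 0;0 0 0 0 0 -0.0015 0;0 0 0 0 0 -0.0015 0;0 0 0 0 0 -0.0015 0;0 0 0 0 0 -0.0015 0'
python3 f.py
python3 -m crank '0 0 0 0 0 -0.0003 0;0 0 0 0 0 -0.0006 0;0 0 0 0 0 -0.0009 0;0 0 0 0 0 -0.001 0;0 0 0 0 0 -0.001 0;0 0 0 0 0 -0.001 0;0 0 0 0 0 -0.001 0;0 0 0 0 0 -0.001 0'
python3 f.py
```

```text
clock: 28.2
tcp_pos: [0.5611, 0.1926, 0.1508]
eef_rot: [-2.568, -1.81, 0.0]
ft_force: [-0.7, -0.1, -5.3]
gripper_width: 0.0225
28.45 [0.561  0.1926 0.1508] [-0.84 -0.16 -5.15  0.01  0.2  -0.01]
clock: 29.25
tcp_pos: [0.5611, 0.1926, 0.1518]
eef_rot: [2.568, 1.81, -0.0]
ft_force: [-0.6, -0.2, -6.0]
gripper_width: 0.0227
29.5 [0.5611 0.1926 0.1518] [-1.04  0.   -6.21 -0.01  0.22  0.  ]
```

```bash
python3 -m crank '0 0 0 0 0 -0.0002 0;0 0 0 0 0 -0.0004 0;0 0 0 0 0 -0.0006 0;0 0 0 0 0 -0.0006 0;0 0 0 0 0 -0.0006 0;0 0 0 0 0 -0.0006 0;0 0 0 0 0 -0.0006 0;0 0 0 0 0 -0.0006 0'
python3 f.py
python3 - <<'E'
from h import *
c=snap('wrist');A=cv2.resize(c['frame'][180:330,240:390],(600,600),interpolation=cv2.INTER_NEAREST)
cv2.imwrite('pics/c12.png',A[:,:,::-1])
for x,y in((155,310),(200,240),(290,215),(390,240),(430,310)):
    u,v=int(240+x/4),int(180+y/4);print(px2w(c,u,v,depth=float(np.median(c['range_z'][v-1:v+2,u-1:u+2]))))
E
```

```text
clock: 30.3
tcp_pos: [0.5611, 0.1926, 0.1524]
eef_rot: [-2.568, -1.81, 0.0]
ft_force: [-0.1, -0.3, -6.7]
gripper_width: 0.0225
30.55 [0.561  0.1926 0.1524] [-0.64  0.07 -7.47  0.01  0.16 -0.02]
[0.54792719 0.17956277 0.115729  ]
[0.54184763 0.18815326 0.115122  ]
[0.54197799 0.19955588 0.11560241]
[0.54956047 0.20984719 0.11517507]
[0.5593592  0.21172533 0.11580378]
```

View pics/c12.png

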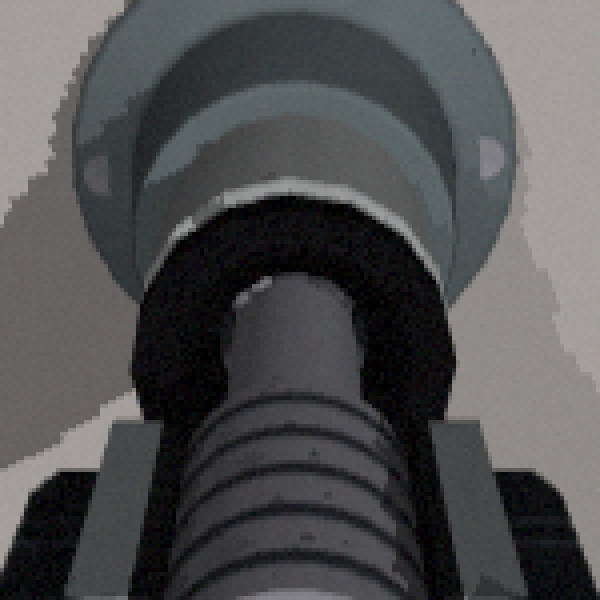

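```bash
python3 -m crank '0 0 0 0 0 -0.0001 0;0 0 0 0 0 -0.0002 0;0 0 0 0 0 -0.0003 0;0 0 0 0 0 -0.0004 0;0 0 0 0 0 -0.0004 0;0 0 0 0 0 -0.0004 0;0 0 0 0 0 -0.0004 0;0 0 0 0 0 -0.0004 0'
python3 f.py
```

```text
clock: 31.4
tcp_pos: [0.5609, 0.1926, 0.1526]
eef_rot: [-2.568, -1.81, 0.0]
ft_force: [0.6, 0.1, -12.2]
gripper_width: 0.0227
31.65 [0.561  0.1926 0.1527] [ -0.59   0.36 -13.03   0.12   0.03  -0.  ]
```

The pull rose sharply to about 12 N, so the collar is at its upper end. I back off a little, then let go.

```bash
python3 -m crank '0 0 0 0 0 0.0002 0;0 0 0 0 0 0.0004 0;0 0 0 0 0 0.0006 0;0 0 0 0 0 0.0007 0;0 0 0 0 0 0.0007 0;0 0 0 0 0 0.0007 0;0 0 0 0 0 0.0007 0;0 0 0 0 0 0.0007 0'
python3 f.py
```

```text
clock: 32.45
tcp_pos: [0.5612, 0.1926, 0.1523]
eef_rot: [2.568, 1.81, 0.001]
ft_force: [-1.1, 0.8, -5.8]
gripper_width: 0.0225
32.7 [0.5613 0.1926 0.1523] [-0.95 -0.34 -5.47 -0.06  0.35  0.  ]
```

```bash
python3 -m crank '0 0 0 0 0 0.0002 0;0 0 0 0 0 0.0004 0;0 0 0 0 0 0.0005 0;0 0 0 0 0 0.0005 0;0 0 0 0 0 0.0005 0;0 0 0 0 0 0.0005 0;0 0 0 0 0 0.0005 0;0 0 0 0 0 0.0005 0'
python3 f.py
python3 -m crank '0 0 0 0 0 0 0.28;0 0 0 0 0 0 0.32;0 0 0 0 0 0 0.36;0 0 0 0 0 0 0.4;0 0 0 0 0 0 0.45;0 0 0 0 0 0 0.5;0 0 0 0 0 0 0.55;0 0 0 0 0 0 0.6'
python3 f.py
python3 - <<'E'
from h import *
c=snap('wrist');A=cv2.resize(c['frame'][160:400,200:440],(600,600),interpolation=cv2.INTER_NEAREST)
cv2.imwrite('pics/c13.png',A[:,:,::-1])
E
```

```text
clock: 33.5
tcp_pos: [0.5613, 0.1927, 0.1518]
eef_rot: [2.568, 1.81, 0.001]
ft_force: [-0.5, 0.0, -1.0]
gripper_width: 0.0228
33.75 [0.5611 0.1926 0.1516] [-0.25  0.05 -1.    0.   -0.01 -0.  ]
clock: 34.55
tcp_pos: [0.5611, 0.1926, 0.1516]
eef_rot: [-2.568, -1.81, -0.0]
ft_force: [-0.2, -0.5, -0.4]
gripper_width: 0.0513
34.8 [0.5611 0.1926 0.1516] [ 0.52  0.13  0.05 -0.01  0.03 -0.  ]
```

View pics/c13.png

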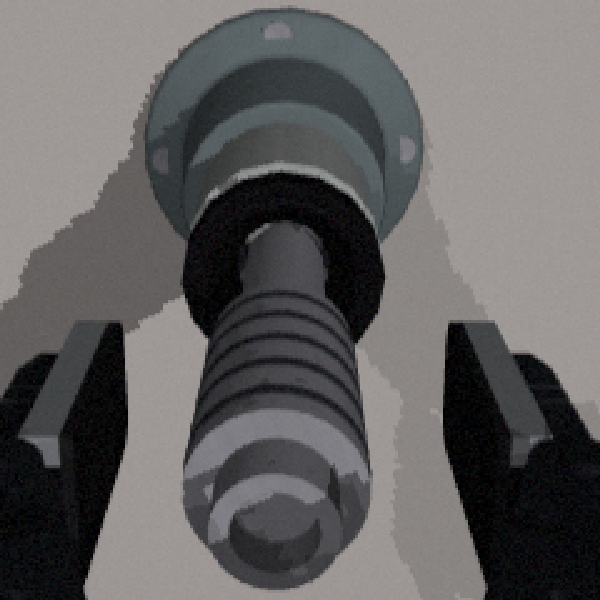

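The fingers are open at (125 and 447) and clear of the tube, which stands gripped and upright at centre. I withdraw straight up.

```bash
python3 -m crank '0 0 0 0 0 -0.005 0.6;0 0 0 0 0 -0.015 0.6;0 0 0 0 0 -0.030 0.6;0 0 0 0 0 -0.050 0.6;0 0 0 0 0 -0.070 0.6;0 0 0 0 0 -0.090 0.6;0 0 0 0 0 -0.100 0.6;0 0 0 0 0 -0.100 0.6'
python3 f.py
python3 - <<'E'
from h import *
c=snap('wrist');A=cv2.resize(c['frame'][130:330,215:415],(400,400),interpolation=cv2.INTER_NEAREST)
D=snap('side');S=snap('scene')
s=cv2.resize(D['frame'][165:255,245:310],(280,388));t=cv2.resize(S['frame'][205:315,385:475],(370,452))
can=np.zeros((460,800,3),np.uint8);can[:400,:400]=A;can[:388,400:680]=s
can2=np.zeros((460,370,3),np.uint8);can2[:452]=t
cv2.imwrite('pics/c14.png',can[:,:,::-1]);cv2.imwrite('pics/c14b.png',can2[:,:,::-1])
# tube top & rim
z=c['range_z'];W=[]
v,u=np.mgrid[130:330,215:415]
for a,b in zip(v.ravel()[::2],u.ravel()[::2]):
    if z[a,b]>0: W.append(px2w(c,b,a,depth=float(z[a,b])))
W=np.array(W);d=np.hypot(W[:,0]-.5612,W[:,1]-.1928)
top=W[(d<.02)&(W[:,2]>.16)];print('top z',np.percentile(top[:,2],[50,90,97]),top[top[:,2]>np.percentile(top[:,2],80)].mean(0))
r=W[(d>.0145)&(d<.0195)&(W[:,2]>.1)&(W[:,2]<.13)];print('rim z',len(r),np.percentile(r[:,2],[20,50,80]))
E
```

```text
clock: 35.65
tcp_pos: [0.5619, 0.1928, 0.2534]
eef_rot: [2.567, 1.809, 0.004]
ft_force: [0.1, 0.4, -0.5]
gripper_width: 0.051
35.9 [0.5606 0.1925 0.2506] [-0.4  -0.02  0.08  0.   -0.    0.01]
top z [0.18885818 0.19644941 0.19713034] [0.56010342 0.1926594  0.19642138]
rim z 310 [0.11448373 0.11507002 0.11573806]
```

View pics/c14.png

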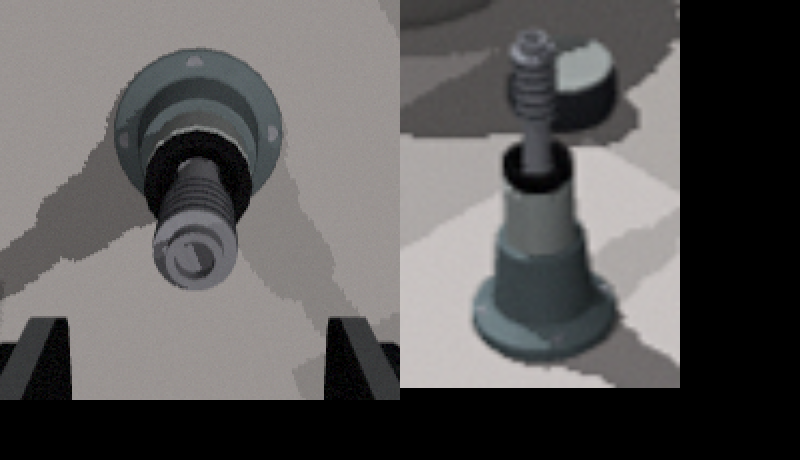

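View pics/c14b.png

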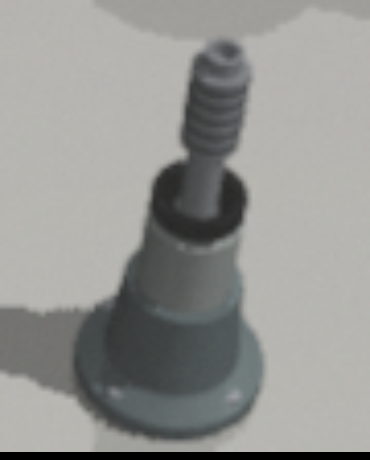

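```bash
python3 -c "
from workcell import robot
print(robot.read_state()['clock'],robot.hand_in())"
```

```text
the job is handed in; nothing more can be done
36.05 None
```

I lifted the bare steel tube straight out of the walnut spool and pushed it home in the narrow coupler. I then drew the release collar up, let go, withdrew and handed in at 36 s; no verdict is reported.

- **Push home:** the force reached about 12 N and then dropped as the tube passed the grip. I kept pushing to about 14.7 N. The tip then measured 30 mm below the collar rim, which is fully home.
- **Pull back up:** the collar drew up at about 5 N. On the last small step the pull jumped to about 12 N as the collar hit its end. That is above the suggested 6 to 10 N but below the 20 N tear-out level.
- **Last checks:** the collar rim was at about 0.115 m against 0.112 m at rest, so the collar is up by 3 mm or more, and the coupler looks to be back at rest height. The tube top was at about 0.197 m, putting its end roughly 3 mm above the stop. It stands upright and the robot touches nothing.
- **Disagreements:**
  - The depth readings on the rim run 0.5 to 1.5 mm low.
  - The first camera estimates were 1 to 2 mm off. I corrected them from the wrist pictures and the side force.
- **Not re-measured:** the spool was standing in place after the lift. The bystanders were not checked again at the end, but nothing came near them.

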